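# Measure the half pot on the measuring board

## Robot

A 7-joint arm with a two-finger parallel gripper is mounted at the origin on the work surface. World frame = base frame: x ahead of the robot, y to its left, z up, the work surface at z = 0. Lengths are in m, angles in rad, forces in N, time in s.
With the tool pointing down it reaches from about 0.4 to 0.85 m from the base axis. Payload 10.4 kg.
Tool frame: the origin (TCP) lies on the mounting face of the last link; the fingertips stand 173 mm ahead of it and the grasp point (between the pads) lies 155 mm ahead of it (manip.tip_extent is the distance from the TCP to the fingertips, in m); z points along the fingers, y is the line along which they close (so a half turn about z gives the same grasp; the last joint's range is limited). The gripper opens to 85 mm and grips with 20 to 120 N. Pads are 22 mm wide; open, the fingers measure 114 mm over their backs; the gripper's body (76 mm by 85 mm) begins 54 mm behind the grasp point. The pads swing forward as they close: fully open they stand 13 mm farther back than shut.
Start: joints at [1.305, 0.332, -0.065, 1.46, 0.022, 1.35, -0.088], TCP at [0.15, -0.607, 0.405] pointing down, gripper open.
Joint ranges: [-2.6, 2.6], [-0.5, 2.12], [-1.47, 1.34], [0.16, 2.42], [-1.27, 4.41], [0.06, 2.06], [-2.6, 2.6]. Speed limits (rad/s): [2.22, 2.22, 2.79, 2.79, 3.14, 3.14, 3.14].

## Interface

Orientations are given as a unit quaternion [x, y, z, w].
In Python, from workcell import manip gives the robot as it stands.
- The arm moves only by the tool move_arm, never from a script. Its argument "plan" is one flat list of numbers, 7 for each row, row after row: the turn, a rotation vector about the tool's x, y, z in rad, then the shift along the tool's x, y, z in m, then the finger opening in m, from 0 to 0.0854. In form: [ax, ay, az, dx, dy, dz, gripper, ax, ay, az, dx, dy, dz, gripper, ...]. A call has 1 to 12 rows; each row is the pose to reach, as a shift and turn from the pose commanded when the call began, along the tool's axes at that moment; what a row does not reach only later rows make up. A row lasts 1/8 s, in which the tool goes at most 62.5 mm and 10.7 degrees, less where a joint would pass 70% of its speed; a pose out of reach is approached as far as the arm can. A call with a gripper value outside its range is refused whole. The fingers move at their own pace and stop on an object; "squeeze" is the grip in N (left out, the last holds). Time passes only in rows, so rows that repeat a pose let the fingers close. It gives the time, the measured TCP pose, the force, the opening and the grip force at its end, in the units of the state.
- manip.get_obs(): the state, without advancing time (a new reading comes with each control period).
- manip.camera(name): name is "side" or "top"; returns a dict with "color" (384x512x3 uint8, red, green, blue), "fx", "fy", "cx", "cy" (pixels), "cam_to_world" (4x4, takes a point from camera to world coordinates). Camera axes: x right, y down, z forward; pixel columns grow to the right and rows downward; lengths in m; the calibration is good to about 2 mm. A picture is of the moment at which its call begins. There is no depth.
- manip.hand_in(): hands the job in; it is judged then, once.
Trained networks look in a picture, given as the dict that the camera call returned (one of the last four; its "shot" number tells which), for a name from the list of things; names that differ only in an ending like _2 or _b are one class to them, and where a whole thing is asked for, a point or a joint stands for the part that bears it (a point fixed in the world has none). Each returns a list of dicts, best first, with "conf" (0 to 1); they miss things now and then, are a little off and sometimes report something else, mostly with a low value. They report only what shows in the picture. A call takes as long as a camera call. They do not tell look-alikes from the thing itself.
- manip.look_for(picture, label): "position" ([x, y, z] in m, in the coordinates of the camera as it stood for that picture, good to about 4 mm: the middle of the surface that is visible of it).
- manip.silhouettes(picture, label): "pixels" (384x512 bool, what is visible of it).
- manip.tip_of(picture, label): "position" ([x, y, z] in m, in the coordinates of the camera as it stood for that picture, good to about 4 mm: a listed point, or the origin of a listed thing).
The state is a dict: "clock": time; "joint_pos": joint angles; "joint_velocities": joint speeds; "tau": joint torques, N m; "position": TCP position; "ee_rot": TCP orientation; "ft_force": force on the tool from outside, world axes, zero at the start; "torque": the same for the moment, N m; "grip_width": opening from 0.0 (shut) to 1.0 (fully open); "grasp_force": force on a finger pad.
Only numpy, scipy, OpenCV 4.12 (cv2) and the standard library are available. Lean on these libraries where they do the work, as an engineer would, in place of code of your own. Each camera call takes 0.05 s, during which the arm holds its last target. There are 200 camera calls.

## Task

The split half of a conical clay pot lies loose on the wooden measuring board and its length is to be read. With the fingertips push it along the board until its wide rim end lies square and flush against the fixed upright end, then push the sliding block up behind it until the block's face touches the pot's narrow end, and leave both standing like that, ready to read. Only push: do not lift or tip the pot, do not shove it along with the block, and leave all the other finds and tools where they are.

Things in the scene. Friction and masses are not known exactly. Their poses are not given: they have to be found in the camera images.
- board: fixed wooden measuring board, 520 x 230 x 20 mm, paper scale along the edge nearest the robot. Origin: centre of its underside. Own x runs along it to the fixed end on the robot's left, own y roughly to the robot, z up. The pot slides on its top, 20 mm above the origin. Fixed end: upright plate over the whole width, inner face at own x = +0.200 m, 20 mm thick, 78 mm high
- stop_face (a point): point on the inner face of the fixed upright end, mid-width, 15 mm above the board's top; its axes are the board's
- half_pot: loose half of a sand-coloured conical pot, split lengthwise, lying hollow side down on the board, 0.2 to 0.4 kg. 125 mm long; rim end open, 90 wide, 45 high; it tapers to the narrow end, 52 wide, 26 high, closed by a flat upright half-disc. Origin: centre of its footprint. Own x points from narrow end to rim end (about towards the fixed end), z up. Slides under 1 to 4 N, does not roll
- half_pot_rim (a point): centre of the rim end plane of the half pot, 15 mm above the board, 62.5 mm from its origin along own x. Pressed on while askew, the pot can jam with one rim corner at the fixed end: then its narrow end has to be nudged sideways
- half_pot_base (a point): centre of the outer face of the narrow end of the half pot, 12 mm above the board, 62.5 mm from its origin against own x
- block (a joint): travel of the sliding block along the board towards the fixed end, m. 0 = right back (its face 385 mm from the fixed end), limit 0.33. It runs in tracks, takes about 2.5 N to keep moving and stays where it is left.
- block_face (a point): point on the upright face of the sliding block that looks to the pot, mid-width, 15 mm above the board's top; axes are the board's. Face plate 120 mm wide, 14 thick, its top edge 60 mm above the board; behind it a foot 12 mm high reaches 70 mm back from the face and carries two side gussets, 94 mm clear between them
- block_back (a point): point on the back of the block's face plate (the side away from the pot), mid-width, between the gussets, 35 mm above the board's top: a place to push
- whorl: small clay spindle whorl, 28 mm across, 18 mm high, loose on the board along its edge farthest from the robot, to be left alone; origin under its centre
- cone_a: whole conical clay pot standing mouth down on the table beyond the board, 94 mm across, 125 mm high, to be left alone; origin under its centre
- cone_b: whole conical clay pot standing mouth down on the table to the robot's right, 94 mm across, 125 mm high, to be left alone; origin under its centre
- bowl: small clay bowl, 116 mm across, 45 mm high, on the table beyond the board, to be left alone; origin under its centre
- calipers: digital calipers lying on the table to the robot's left, 235 x 70 mm, 12 mm thick, to be left alone; origin under the middle of the beam
- brush: finds brush lying on the table to the robot's left, to be left alone; origin under its middle
- rim_sherd: flat clay sherd lying on the table to the robot's right, 75 x 50 x 11 mm, to be left alone; origin under its centre
Things that resemble listed ones, but are neither listed nor needed, are in the scene too. Leave any black look-alike of the half_pot alone.

How it is judged:
By the outcome, as a careful person would: the job done as asked, in the order asked, and still so for the second after the job is handed in, with the robot touching nothing.
It also fails if it takes over 72 s, if anything falls off the work surface, if the arm or the gripper's body presses on something with over 40 N, if the wrist force passes 120 N, or if a joint passes its speed limit or range.

## Working session

There is one attempt and no reset: what is moved stays moved. The work goes in short steps, Python scripts to look and compute and a tool call to move; the robot and the scene stay as the last step left them, time stands still between calls to the robot, and variables do not carry over. Pictures are saved under pics/ and viewed, at most 10 in all, crops included, and the job is handed in when it is done.

Besides the shell and the picture viewer there is one more tool, called after "Emit:" by a JSON object that holds its "op" and its "data", one argument or row to a line. move_arm: Moves the arm, as the interface text tells. Its arguments: {"type":"object","properties":{"plan":{"type":"array","items":{"type":"number"}},"squeeze":{"type":"number"}},"required":["plan"]}

```bash
mkdir -p pics; ls; cat > h.py <<'E'
import numpy as np, cv2
from workcell import manip
from scipy.spatial.transform import Rotation as R
def W(pic,p):
    return (pic["cam_to_world"]@np.append(p,1))[:3]
def ray(pic,u,v,z):
    "pixel -> world point at height z"
    M=pic["cam_to_world"]; d=M[:3,:3]@np.array([(u-pic["cx"])/pic["fx"],(v-pic["cy"])/pic["fy"],1]); o=M[:3,3]
    return o+d*(z-o[2])/d[2]
def proj(pic,P):
    c=np.linalg.inv(pic["cam_to_world"])@np.append(P,1)
    return c[0]/c[2]*pic["fx"]+pic["cx"], c[1]/c[2]*pic["fy"]+pic["cy"]
def save(pic,name,box=None,s=1):
    im=pic["color"][:,:,::-1]
    if box: u0,v0,u1,v1=box; im=im[v0:v1,u0:u1]
    cv2.imwrite("pics/"+name,cv2.resize(im,None,fx=s,fy=s,interpolation=cv2.INTER_CUBIC))
E
python3 - <<'E'
from h import *
np.set_printoptions(precision=4,suppress=True)
for c in("top","side"):
    p=manip.camera(c); save(p,c+"1.png",s=1.5); print(c,p["cam_to_world"],p["fx"])
    for l in("stop_face","half_pot","half_pot_rim","half_pot_base","block_face","block_back","board","whorl","cone_a","bowl","calipers","brush","rim_sherd"):
        for d in manip.tip_of(p,l)[:3]: print(l,round(d["conf"],2),W(p,d["position"]))
o=manip.get_obs();print(o["position"],o["ee_rot"],o["grip_width"],manip.tip_extent)
E
```

```text
pics
top [[ 0.0022 -0.9972  0.0745  0.4019]
 [-0.9999 -0.001   0.0163  0.0122]
 [-0.0162 -0.0745 -0.9971  1.5188]
 [ 0.      0.      0.      1.    ]] 426.99395892168815
stop_face 0.73 [0.4934 0.2389 0.0336]
half_pot 0.96 [ 0.2601  0.2248 -0.    ]
half_pot 0.92 [0.4859 0.1254 0.0202]
half_pot 0.87 [ 0.5467 -0.3372  0.0042]
half_pot_rim 0.95 [0.319  0.2381 0.0121]
half_pot_rim 0.76 [0.4724 0.1807 0.0326]
half_pot_rim 0.71 [ 0.5416 -0.3988  0.016 ]
half_pot_base 0.73 [ 0.5086  0.0369 -0.003 ]
half_pot_base 0.68 [0.1936 0.2092 0.0079]
half_pot_base 0.59 [ 0.5487 -0.2718  0.0094]
block_face 0.91 [ 0.5233 -0.1174  0.0336]
block_face 0.73 [ 0.3525  0.4419 -0.0001]
block_face 0.32 [ 0.5903  0.5159 -0.0013]
block_back 0.97 [ 0.526  -0.1312  0.0571]
board 0.55 [ 0.5097  0.0364 -0.0046]
board 0.24 [ 0.3152 -0.3928 -0.0019]
whorl 0.63 [0.6066 0.0735 0.0205]
whorl 0.2 [0.3565 0.4366 0.0008]
cone_a 0.83 [ 0.5417 -0.5384 -0.0011]
cone_a 0.73 [0.7779 0.1159 0.003 ]
bowl 0.85 [ 0.786  -0.1386 -0.0016]
calipers 0.64 [0.3545 0.4413 0.001 ]
brush 0.68 [ 0.5878  0.517  -0.0019]
rim_sherd 0.74 [ 0.5448 -0
[... 550 characters left out ...]
_base 0.89 [ 0.5501 -0.2768  0.0131]
half_pot_base 0.75 [0.1918 0.2099 0.0148]
half_pot_base 0.69 [0.3929 0.5412 0.0136]
block_face 0.83 [ 0.5176 -0.1175  0.0386]
block_face 0.28 [ 0.343   0.4384 -0.0016]
block_back 0.64 [ 0.5181 -0.1293  0.0584]
block_back 0.4 [0.6024 0.0735 0.0146]
board 0.66 [ 0.5051  0.0372 -0.0027]
whorl 0.36 [0.6055 0.076  0.0166]
cone_a 0.98 [ 0.5418 -0.5382 -0.0014]
cone_a 0.76 [ 0.7722  0.1146 -0.0007]
bowl 0.59 [ 0.7856 -0.1391  0.0023]
calipers 0.56 [ 0.3428  0.4381 -0.0031]
brush 0.79 [0.5906 0.5139 0.0021]
rim_sherd 0.7 [ 0.3104 -0.3929 -0.0068]
rim_sherd 0.6 [0.4898 0.2337 0.029 ]
[ 0.1503 -0.6067  0.4047] [0.9926 0.1211 0.     0.    ] 0.9999538150797942 0.1734
```

View pics/top1.png

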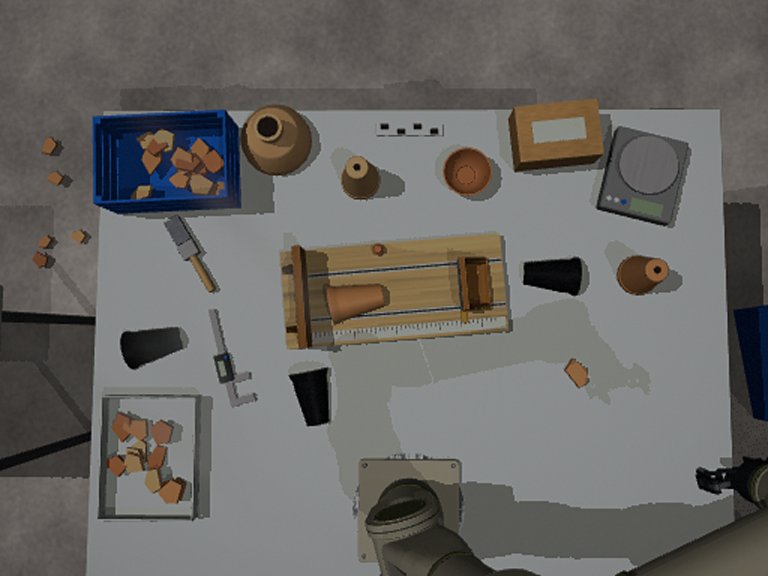

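View pics/side1.png

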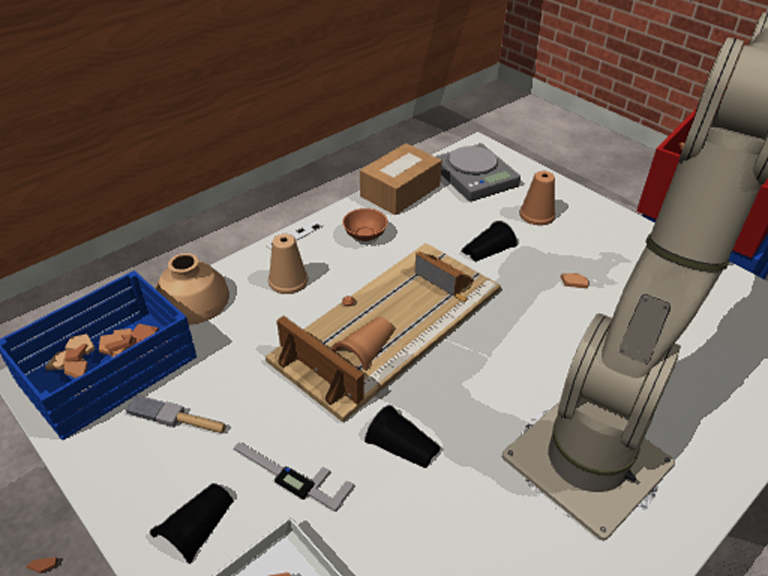

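Candidates for half_pot in top1.png: the sand half cone on the board (355,299), black look-alikes at (553,275), (150,345) and (312,396), and whole cones at (360,178) and (643,273). The sand one on the board fits the description. I'll check it in a crop and fit the poses precisely.

```bash
cat > fit.py <<'E'
from h import *
from scipy.optimize import minimize
S=8
def pose(q,P): # q=x,y,yaw
    c,s=np.cos(q[2]),np.sin(q[2]); P=np.asarray(P,float)
    return np.c_[q[0]+c*P[:,0]-s*P[:,1], q[1]+s*P[:,0]+c*P[:,1], P[:,2]]
def box(x0,x1,y0,y1,z0,z1): return [(x,y,z) for x in(x0,x1) for y in(y0,y1) for z in(z0,z1)]
def render(pic,parts):
    m=np.zeros((384*S//1,512*S//1),np.uint8)
    for P in parts:
        uv=np.array([proj(pic,p) for p in P]); uv=(uv+.5)*S-.5
        cv2.fillConvexPoly(m,cv2.convexHull(np.round(uv).astype(np.int32)),255)
    return cv2.resize(m,(512,384),interpolation=cv2.INTER_AREA)/255.
t=np.linspace(0,np.pi,25)
POT=[(sx*.0625,r*np.cos(a),.02+r*np.sin(a)) for sx,r in((1,.045),(-1,.026)) for a in t]
BOARD=[box(-.26,.26,-.115,.115,0,.02),box(.2,.22,-.115,.115,.02,.098)]
def mask(pic,lab,near):
    "silhouette of lab whose centre is closest to world point near"
    u=np.array(proj(pic,near)); best=None
    for d in manip.silhouettes(pic,lab):
        ys,xs=np.nonzero(d["pixels"])
        if len(xs) and d["conf"]>.2:
            k=np.hypot(xs.mean()-u[0],ys.mean()-u[1])
            if best is None or k<best[0]: best=(k,d["pixels"],d["conf"])
    return best if best and best[0]<30 else None
def fit(fun,q0,step=(.004,.004,.03)):
    r=minimize(fun,q0,method="Nelder-Mead",options=dict(initial_simplex=[q0]+[np.array(q0)+np.eye(3)[i]*step[i] for i in range(3)],xatol=1e-4,fatol=1,maxiter=120))
    return r.x,r.fun
def fitpot(pics,q0,bq):
    ms=[(p,mask(p,"half_pot",(q0[0],q0[1],.04))) for p in pics]
    out=[]
    for sel in [ms]+[[m] for m in ms]:
        sel=[(p,m[1],1-render(p,[pose(bq,BOARD[1])])) for p,m in sel if m is not None]
        if sel: out.append(fit(lambda q:sum(np.abs((render(p,[pose(q,POT)])-m)*w).sum() for p,m,w in sel),list(q0)))
    return out
E
cat > a.py <<'E'
from fit import *
np.set_printoptions(precision=4,suppress=True)
pt=manip.camera("top");ps=manip.camera("side")
bq0=[.507,.037,np.pi/2+.073]
ms=[]
for p in(pt,ps):
    m=mask(p,"board",(.507,.037,.02)); print(m and (m[0],m[2],m[1].sum()))
    if m is None: continue
    M=m[1].copy(); 
    ms.append((p,M))
    im=p["color"].copy(); cs,_=cv2.findContours(M.astype(np.uint8),0,1); 
blk=[box(-.255,-.10,-.065,.065,.02,.085)]
def cost(q,sel):
    t=0
    for p,M in sel:
        w=1-np.clip(render(p,[pose(q,b) for b in blk]+[pose([.484,.1245,np.pi/2+.18],POT)]),0,1)
        t+=(np.abs(render(p,[pose(q,b) for b in BOARD])-M)*w).sum()
    return t
for sel in([ms]+[[m] for m in ms]): print("board",fit(lambda q:cost(q,sel),bq0))
bq,_=fit(lambda q:cost(q,ms),bq0)
for r in fitpot((pt,ps),[.484,.1245,np.pi/2+.18],bq): print("pot",r)
np.save("bq.npy",bq)
save(ps,"crop.png",(170,150,350,290),4)
E
python3 a.py
```

```text
(np.float64(3.2361616392951964), 0.77, np.int64(8864))
(np.float64(9.156275412306444), 0.89, np.int64(7711))
board (array([0.5073, 0.034 , 1.6601]), np.float64(482.6498577470204))
board (array([0.5071, 0.0348, 1.6583]), np.float64(216.0007843137255))
board (array([0.5074, 0.0334, 1.6641]), np.float64(260.3853440984237))
pot (array([0.4861, 0.1223, 1.7748]), np.float64(51.04313725490196))
pot (array([0.4861, 0.1223, 1.7748]), np.float64(51.04313725490196))
```

View pics/crop.png

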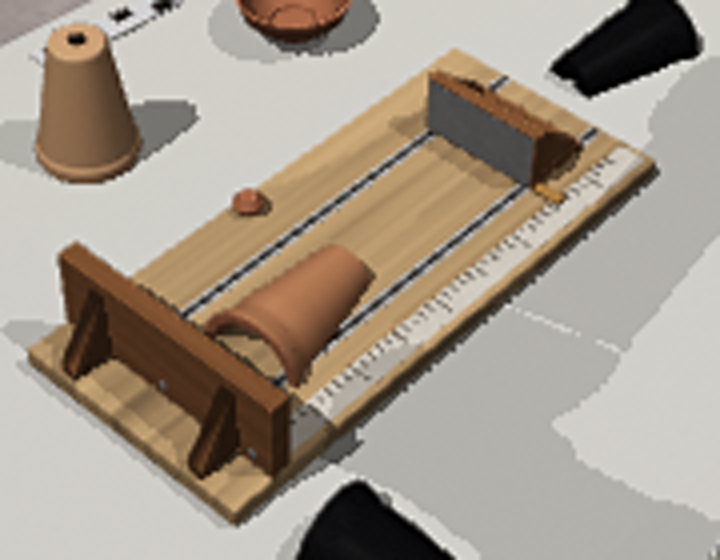

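The crop confirms it: a terracotta half pot on the board at crop (300,310), rim towards the fixed upright (170,350), about 6.6° askew. The block's grey face is at (480,130), with a clear gap behind the pot. Plan: push with both fingertips about 20 mm apart on the flat narrow end, so that the pot squares itself.

```bash
cat > go.py <<'E'
# go.py bx by ztip : tool-frame turn and shift to bring fingertips there (board frame)
import sys; from h import *
np.set_printoptions(precision=4,suppress=True)
bq=np.array([.5073,.034,1.6605])
def st():
    o=manip.get_obs(); P=np.array(o["position"]); c,s=np.cos(bq[2]),np.sin(bq[2]); d=P-[bq[0],bq[1],manip.tip_extent]
    r=R.from_quat(o["ee_rot"]); x=r.as_matrix()[:,0]
    print("t",round(o["clock"],2),"bx,by,ztip",np.array([c*d[0]+s*d[1],-s*d[0]+c*d[1],d[2]]),"yaw err deg",np.degrees(np.arctan2(x[1],x[0])-bq[2]),"F",np.array(o["ft_force"]),"grip",round(o["grip_width"],3),"ext",manip.tip_extent)
    return P,r
if __name__=="__main__":
    P,r=st()
    if len(sys.argv)>3:
        bx,by,z=map(float,sys.argv[1:4]); c,s=np.cos(bq[2]),np.sin(bq[2])
        T=np.array([bq[0]+c*bx-s*by,bq[1]+s*bx+c*by,z+manip.tip_extent])
        X=np.array([c,s,0]);Z=np.array([0,0,-1.]);t=R.from_matrix(np.c_[X,np.cross(Z,X),Z])
        print("turn",(r.inv()*t).as_rotvec(),"shift",r.inv().apply(T-P))
E
python3 go.py -0.010 0.010 0.12; python3 go.py -0.010 0.010 0.026
```

```text
t 1.7 bx,by,ztip [-0.6061  0.413   0.2314] yaw err deg -81.22885738520857 F [-0.1896  0.3789 -0.3543] grip 1.002 ext 0.1734
turn [ 0.0001  0.0001 -1.4177] shift [ 0.4892 -0.5277  0.1113]
t 1.7 bx,by,ztip [-0.6061  0.413   0.2314] yaw err deg -81.22885738520857 F [-0.1896  0.3789 -0.3543] grip 1.002 ext 0.1734
turn [ 0.0001  0.0001 -1.4177] shift [ 0.4892 -0.5277  0.2053]
```

Emit:
{"op": "move_arm", "data": {
  "plan": [0,0,-0.17,0.04,-0.043,0,0.02,0,0,-0.34,0.08,-0.086,0,0.02,0,0,-0.51,0.12,-0.13,0,0.02,0,0,-0.68,0.16,-0.173,0,0.02,0,0,-0.85,0.2,-0.216,0,0.02,0,0,-1.02,0.24,-0.26,0,0.02,0,0,-1.19,0.28,-0.302,0,0.02,0,0,-1.36,0.32,-0.345,0,0.02,0,0,-1.418,0.36,-0.388,0,0.02,0,0,-1.418,0.4,-0.43,0,0.02,0,0,-1.418,0.44,-0.475,0.02,0.02,0,0,-1.418,0.489,-0.528,0.05,0.02]
}}

```text
clock: 3.2
position: [0.4913, 0.0117, 0.3614]
ee_rot: [0.675, 0.738, 0.001, 0.001]
ft_force: [1.7, -1.8, -1.1]
grip_width: 0.237
grasp_force: 0.0
```

```bash
python3 go.py -0.010 0.010 0.026
```

```text
t 3.2 bx,by,ztip [-0.0208  0.0179  0.188 ] yaw err deg -0.023002122906542345 F [ 1.6875 -1.79   -1.1324] grip 0.237 ext 0.1734
turn [ 0.0024  0.001  -0.0004] shift [0.011  0.0075 0.162 ]
```

Emit:
{"op": "move_arm", "data": {
  "plan": [0,0,0,0,0,0.05,0.02,0,0,0,0,0,0.1,0.02,0,0,0,0,0,0.13,0.02,0,0,0,0,0,0.148,0.02,0,0,0,0,0,0.148,0.02,0,0,0,0,0,0.148,0.02]
}}

```text
clock: 3.95
position: [0.4912, 0.01, 0.2143]
ee_rot: [0.675, 0.738, 0.001, 0.001]
ft_force: [-0.1, -1.2, -1.1]
grip_width: 0.236
grasp_force: 0.0
```

```bash
python3 - <<'E'
import go; go.st()
from fit import *
pt=manip.camera("top");ps=manip.camera("side");save(ps,"c2.png",(170,150,350,290),4)
print(manip.tip_of(pt,"half_pot_base") and [W(pt,d["position"]) for d in manip.tip_of(pt,"half_pot_base")])
E
```

```text
t 3.95 bx,by,ztip [-0.0225  0.0181  0.0409] yaw err deg 0.010640206321969738 F [-0.115  -1.1528 -1.14  ] grip 0.236 ext 0.1734
[array([0.4018, 0.5409, 0.0093]), array([0.195 , 0.209 , 0.0067]), array([ 0.5486, -0.2751,  0.0099]), array([0.4971, 0.0565, 0.0329]), array([ 0.3103, -0.3946, -0.0032])]
```

View pics/c2.png

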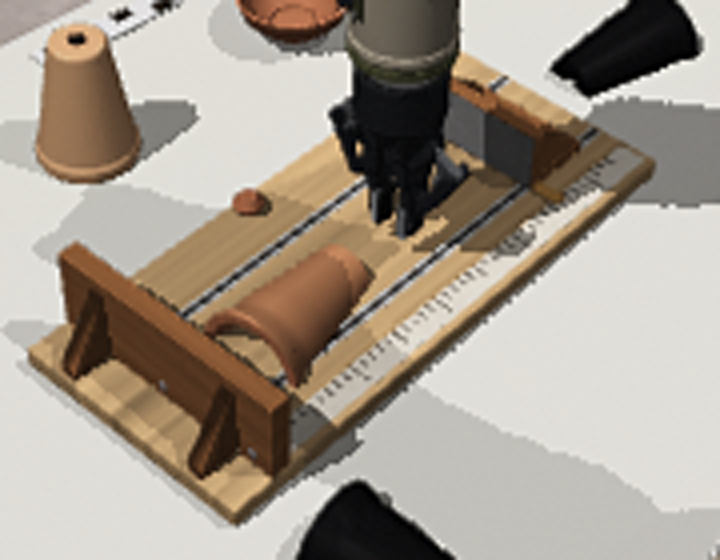

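Fingers stand behind the narrow end, seen at crop (395,225), with the pot at (300,300) untouched. Next: lower a little, centre and push slowly, stopping short of the fixed end.

Emit:
{"op": "move_arm", "data": {
  "plan": [0,0,0,0,0.008,0.008,0.02,0,0,0,0,0.008,0.014,0.02,0,0,0,0.015,0.008,0.014,0.02,0,0,0,0.028,0.008,0.014,0.02,0,0,0,0.034,0.008,0.014,0.02,0,0,0,0.04,0.008,0.014,0.02,0,0,0,0.046,0.008,0.014,0.02,0,0,0,0.052,0.008,0.014,0.02,0,0,0,0.058,0.008,0.014,0.02,0,0,0,0.063,0.008,0.014,0.02,0,0,0,0.063,0.008,0.014,0.02]
}}

```text
clock: 5.52
position: [0.4928, 0.0741, 0.199]
ee_rot: [0.674, 0.738, 0.0, -0.0]
ft_force: [-0.9, -0.3, -0.8]
grip_width: 0.232
grasp_force: 0.0
```

```bash
cat > look.py <<'E'
import go,sys; go.st()
from fit import *
np.set_printoptions(precision=4,suppress=True)
pt=manip.camera("top");ps=manip.camera("side")
if len(sys.argv)>1: save(ps,sys.argv[1]+".png",(170,150,350,290),4)
bq=go.bq
for c,s in((pt,"top"),(ps,"side")):
  m=mask(c,"half_pot",(.483,.14,.04)); 
  if m is None: print(s,"none"); continue
  w=1-render(c,[pose(bq,BOARD[1])])
  q,f=fit(lambda q:np.abs((render(c,[pose(q,POT)])-m[1])*w).sum(),[.484,.14,1.70])
  d=q[:2]-bq[:2];cc,ss=np.cos(bq[2]),np.sin(bq[2])
  print(s,"pot bx,by",cc*d[0]+ss*d[1],-ss*d[0]+cc*d[1],"skew deg",np.degrees(q[2]-bq[2]),"cost",f)
E
python3 look.py c3
```

```text
t 5.53 bx,by,ztip [0.0412 0.0109 0.0256] yaw err deg 0.06075995684731434 F [-0.8797 -0.2818 -0.81  ] grip 0.232 ext 0.1734
top pot bx,by 0.11502806341621674 0.01270810570486466 skew deg 0.37583139224711504 cost 357.1490196078431
side pot bx,by 0.12100548707469284 0.011589883188632346 skew deg 2.6534682530358706 cost 34.817793156478274
```

View pics/c3.png

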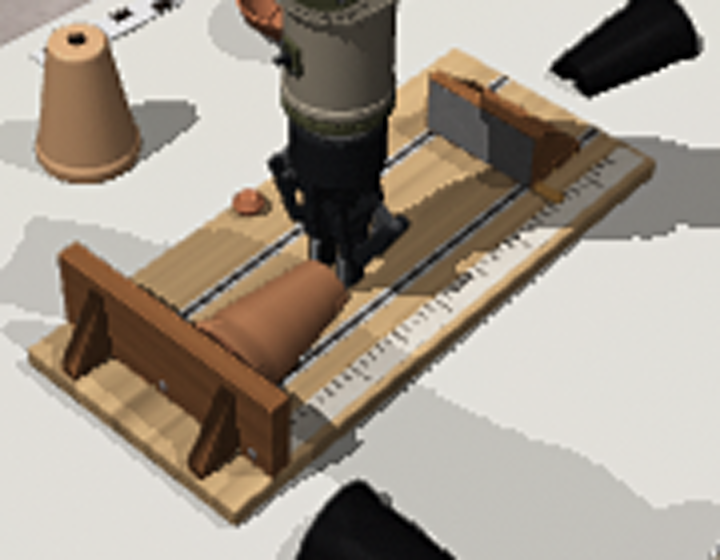

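The pot has slid forward and turned towards square, with the fingers at its narrow end (340,265) and the rim at (230,350) still short of the upright. The remaining gap is about 17 mm, so I continue gently.

Emit:
{"op": "move_arm", "data": {
  "plan": [0,0,0,0.004,0,0,0.02,0,0,0,0.008,0,0,0.02,0,0,0,0.011,0,0,0.02,0,0,0,0.013,0,0,0.02,0,0,0,0.015,0,0,0.02,0,0,0,0.015,0,0,0.02]
}}

```text
clock: 6.48
position: [0.4916, 0.0886, 0.1991]
ee_rot: [0.674, 0.738, 0.0, 0.0]
ft_force: [0.3, 0.6, 0.2]
grip_width: 0.236
grasp_force: 0.0
```

```bash
python3 look.py
```

```text
t 6.47 bx,by,ztip [0.0558 0.0108 0.0257] yaw err deg 0.030198104547483572 F [0.2782 0.6355 0.1552] grip 0.236 ext 0.1734
top pot bx,by 0.16404106228086923 0.013990817376482216 skew deg -8.739081970466934 cost 198.7052056901192
side none
```

Emit:
{"op": "move_arm", "data": {
  "plan": [0,0,0,0.001,0,0,0.02,0,0,0,0.002,0,0,0.02,0,0,0,0.003,0,0,0.02,0,0,0,0.003,0,0,0.02]
}}

```text
clock: 7.18
position: [0.4913, 0.0913, 0.1991]
ee_rot: [0.675, 0.738, -0.0, 0.0]
ft_force: [-0.7, -1.7, 0.8]
grip_width: 0.235
grasp_force: 1.2
```

Emit:
{"op": "move_arm", "data": {
  "plan": [0,0,0,0.001,0,0,0.02,0,0,0,0.002,0,0,0.02,0,0,0,0.002,0,0,0.02]
}}

```text
clock: 7.55
position: [0.4911, 0.0935, 0.1991]
ee_rot: [0.675, 0.738, 0.0, 0.0]
ft_force: [-0.4, -2.8, 1.9]
grip_width: 0.231
grasp_force: 1.1
```

```bash
python3 look.py c4
```

```text
t 7.55 bx,by,ztip [0.0607 0.0108 0.0257] yaw err deg 0.028225390067172465 F [-0.4058 -2.7994  1.9347] grip 0.231 ext 0.1734
top pot bx,by 0.18864761236845043 0.005636636196130432 skew deg -48.2784311207877 cost 199.59274125336407
side pot bx,by 0.13645041302692323 0.009475092435442622 skew deg 0.4413724600068202 cost 18.90079200307574
```

View pics/c4.png

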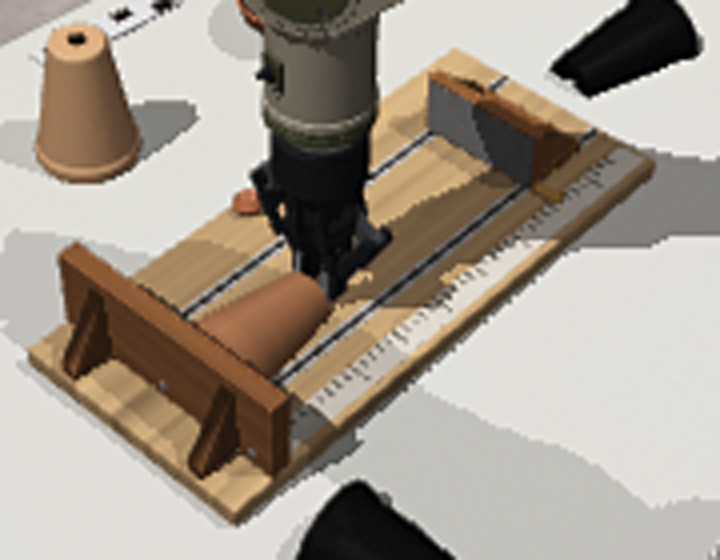

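Rim at crop (225,345) is now close to the upright and the pot looks square, with the fingers still on the narrow end at (320,285). I keep pressing in 1 mm steps until the force shows a firm seat.

Emit:
{"op": "move_arm", "data": {
  "plan": [0,0,0,0.001,0,0,0.02,0,0,0,0.002,0,0,0.02,0,0,0,0.002,0,0,0.02]
}}

```text
clock: 8.12
position: [0.4909, 0.0955, 0.199]
ee_rot: [0.675, 0.738, 0.0, -0.0]
ft_force: [0.2, -1.7, 2.5]
grip_width: 0.233
grasp_force: 1.0
```

Emit:
{"op": "move_arm", "data": {
  "plan": [0,0,0,0.001,0,0,0.02,0,0,0,0.002,0,0,0.02,0,0,0,0.002,0,0,0.02]
}}

```text
clock: 8.5
position: [0.4907, 0.0975, 0.199]
ee_rot: [0.674, 0.738, 0.0, -0.0]
ft_force: [0.4, -1.1, -0.2]
grip_width: 0.237
grasp_force: 0.7
```

```bash
python3 go.py
```

```text
t 8.5 bx,by,ztip [0.0648 0.0108 0.0256] yaw err deg 0.03125726068375162 F [ 0.4005 -1.1258 -0.2461] grip 0.237 ext 0.1734
```

Emit:
{"op": "move_arm", "data": {
  "plan": [0,0,0,0.001,0,0,0.02,0,0,0,0.001,0,0,0.02]
}}

```text
clock: 8.75
position: [0.4906, 0.0985, 0.1991]
ee_rot: [0.675, 0.738, 0.0, 0.0]
ft_force: [-0.2, -1.3, 1.1]
grip_width: 0.233
grasp_force: 0.7
```

Emit:
{"op": "move_arm", "data": {
  "plan": [0,0,0,0.001,0,0,0.02,0,0,0,0.001,0,0,0.02]
}}

```text
clock: 9.0
position: [0.4906, 0.0992, 0.199]
ee_rot: [0.675, 0.738, -0.0, 0.0]
ft_force: [0.3, -2.8, 1.1]
grip_width: 0.23
grasp_force: 1.6
```

Emit:
{"op": "move_arm", "data": {
  "plan": [0,0,0,0.001,0,0,0.02,0,0,0,0.001,0,0,0.02]
}}

```text
clock: 9.25
position: [0.4906, 0.0994, 0.1991]
ee_rot: [0.675, 0.738, -0.001, 0.0]
ft_force: [-0.2, -6.5, 2.9]
grip_width: 0.234
grasp_force: 3.3
```

```bash
python3 look.py
```

```text
t 9.25 bx,by,ztip [0.0666 0.0108 0.0257] yaw err deg -0.0344938989734408 F [-0.2483 -6.4667  2.8868] grip 0.234 ext 0.1734
top pot bx,by 0.1661989666750368 0.01090312149574427 skew deg -9.281178572064587 cost 262.06758938869666
side pot bx,by 0.13640842378993392 0.007314200124936386 skew deg -1.5501645609922574 cost 28.87575547866205
```

Emit:
{"op": "move_arm", "data": {
  "plan": [0,0,0,0.001,0,0,0.02,0,0,0,0.002,0,0,0.02,0,0,0,0.002,0,0,0.02]
}}

```text
clock: 9.82
position: [0.4906, 0.0999, 0.199]
ee_rot: [0.675, 0.737, -0.002, 0.001]
ft_force: [-0.3, -13.5, 5.0]
grip_width: 0.232
grasp_force: 6.7
```

```bash
python3 go.py
```

```text
t 9.82 bx,by,ztip [0.0671 0.0107 0.0256] yaw err deg -0.11071742674400735 F [ -0.2927 -13.4548   4.9855] grip 0.232 ext 0.1734
```

Firm seat: 13 N with the tool stalled. Backing off, lifting and moving behind the block, then checking the pot.

Emit:
{"op": "move_arm", "data": {
  "plan": [0,0,0,-0.005,0,0,0.02,0,0,0,-0.02,0,0,0.02,0,0,0,-0.045,0,-0.03,0.02,0,0,0,-0.07,0,-0.08,0.02,0,0,0,-0.11,0.011,-0.11,0.02,0,0,0,-0.16,0.011,-0.11,0.02,0,0,0,-0.21,0.011,-0.11,0.02,0,0,0,-0.25,0.011,-0.11,0.02,0,0,0,-0.28,0.011,-0.11,0.02,0,0,0,-0.28,0.011,-0.11,0.02]
}}

```text
clock: 11.08
position: [0.5259, -0.1787, 0.3086]
ee_rot: [0.676, 0.737, -0.0, -0.0]
ft_force: [-0.5, 1.0, 0.5]
grip_width: 0.235
grasp_force: 0.0
```

```bash
cat >> look.py <<'E'
save(pt,sys.argv[1]+"t.png",(180,150,350,240),4) if len(sys.argv)>1 else 0
def bd(P): d=np.array(P[:2])-bq[:2]; return np.round([cc*d[0]+ss*d[1],-ss*d[0]+cc*d[1],P[2]],4)
for c in(pt,ps):
  for l in("block_face","block_back","stop_face","half_pot_rim","half_pot_base","whorl"):
    for d in manip.tip_of(c,l): 
      b=bd(W(c,d["position"]))
      if abs(b[0])<.26 and abs(b[1])<.12: print(l,round(d["conf"],2),b)
E
python3 look.py c5; python3 - <<'E'
import cv2,numpy as np
a=cv2.imread("pics/c5.png");b=cv2.imread("pics/c5t.png");b=cv2.resize(b,(680,360))
b=b[:280,:680]
a=a[200:520,:680];cv2.imwrite("pics/c5b.png",np.vstack([a,b[:280]]))
E
```

```text
t 11.07 bx,by,ztip [-0.2135  0.0005  0.1352] yaw err deg -0.2263048574278514 F [-0.5105  1.0113  0.5128] grip 0.235 ext 0.1734
top none
side pot bx,by 0.13860149932044824 0.007982320745962354 skew deg -1.3481218762844345 cost 22.384359861591694
block_face 0.96 [-0.1497 -0.0057  0.0371]
block_back 0.88 [-0.1661 -0.0022  0.0561]
stop_face 0.79 [ 0.204  -0.0041  0.0313]
half_pot_rim 0.77 [0.1983 0.0082 0.0362]
half_pot_rim 0.25 [ 0.0303 -0.1011  0.0223]
half_pot_base 0.59 [0.074  0.0095 0.0329]
whorl 0.52 [0.2006 0.0067 0.0345]
whorl 0.51 [ 0.0307 -0.0998  0.0231]
whorl 0.28 [0.1385 0.0075 0.0214]
block_face 0.68 [-0.1508  0.0061  0.0407]
block_back 0.77 [-0.1681  0.0021  0.0547]
stop_face 0.87 [0.2008 0.0028 0.0329]
half_pot_rim 0.71 [0.2033 0.0073 0.0385]
half_pot_base 0.68 [0.0743 0.0112 0.0259]
whorl 0.53 [ 0.0298 -0.0972  0.0164]
```

View pics/c5b.png

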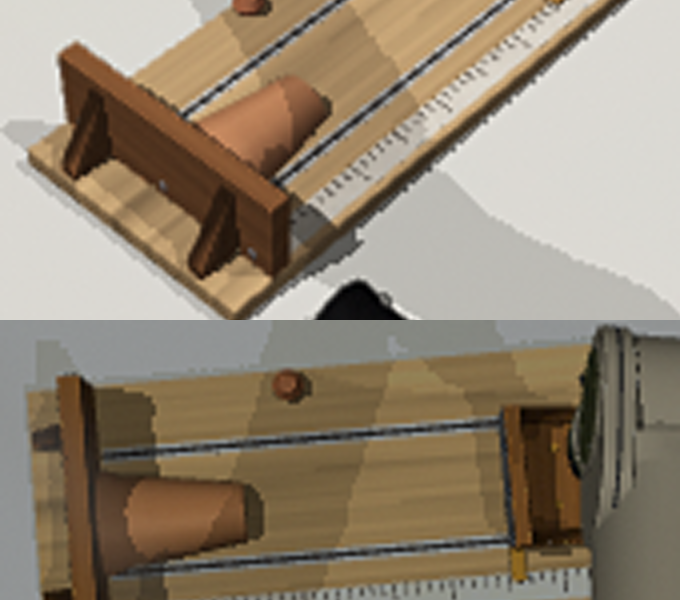

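The pot lies against the upright (side view (230,135), top view (110,515)), with the whorl and block untouched. I want a finer squareness check from a colour-ratio mask, since the shadow spoils the silhouette.

```bash
cat > sq.py <<'E'
import go; from fit import *
np.set_printoptions(precision=4,suppress=True)
bq=go.bq; cc,ss=np.cos(bq[2]),np.sin(bq[2])
pics=[manip.camera("top"),manip.camera("side")]
dat=[]
for p in pics:
    im=cv2.GaussianBlur(p["color"],(0,0),.5).astype(float); ratio=im[...,0]/(im[...,2]+1); g=im[...,0]/(im[...,1]+1)
    # region: board top behind plate, around pot
    reg=(render(p,[pose(bq,box(.05,.199,-.06,.08,.02,.02)),pose(bq,box(.07,.19,-.03,.045,.02,.06))])>.5)
    reg&=render(p,[pose(bq,np.add(BOARD[1],0)),pose(bq,box(.193,.22,-.115,.115,.02,.098))])<.02
    core=render(p,[pose([bq[0]+cc*.13-ss*.009,bq[1]+ss*.13+cc*.009,bq[2]],np.array(POT)*[.6,.5,1]+[0,0,0])])>.99
    a=np.median(g[core&reg]); bgm=reg&(render(p,[pose([bq[0]+cc*.1375-ss*.009,bq[1]+ss*.1375+cc*.009,bq[2]],np.array(POT)*[1.15,1.3,1.])])<.01)
    b=np.median(g[bgm]); 
    m=np.clip((g-b)/(a-b),0,1); dat.append((p,m,reg.astype(float)))
    print("pot ratio",a,"board",b,reg.sum(),bgm.sum())
def cost(q,sel): return sum((((render(p,[pose(q,POT)])-m)**2)*w).sum() for p,m,w in sel)
for n,sel in(("top",dat[:1]),("side",dat[1:]),("both",dat)):
    q,f=fit(lambda q:cost(q,sel),[bq[0]+cc*.137-ss*.009,bq[1]+ss*.137+cc*.009,bq[2]]); d=q[:2]-bq[:2]
    print(n,cc*d[0]+ss*d[1],-ss*d[0]+cc*d[1],"skew deg",np.degrees(q[2]-bq[2]),f)
vis=[]
for p,m,w in dat:
    v=(np.dstack([m*w]*3)*255).astype(np.uint8); e=(render(p,[pose(q,POT)])>.5).astype(np.uint8)
    u,vv=map(int,proj(p,(*q[:2],.03))); k=32
    S_=10; im=cv2.resize(p["color"][vv-k:vv+k,u-k:u+k,::-1],None,fx=S_,fy=S_,interpolation=cv2.INTER_CUBIC)
    im=np.clip(im*1.5,0,255).astype(np.uint8)
    for Q,col in((pose(q,POT),(0,255,0)),(pose(bq,[(.2,-.1,.02),(.2,.1,.02)]),(255,255,0))):
        h=np.array([proj(p,x) for x in Q]); h=cv2.convexHull(np.float32(((h-[u-k,vv-k])+.5)*S_)).astype(int)
        cv2.polylines(im,[h],True,col,1)
    vis.append(cv2.resize(im,(400,400)))
cv2.imwrite("pics/sq%d.png"%pics[0]["shot"],np.hstack(vis)); print(pics[0]["shot"])
E
python3 sq.py; ls pics
```

```text
pot ratio 1.4343434343434343 board 1.1775700934579438 1597 645
pot ratio 1.4523809523809523 board 1.1935483870967742 995 389
top 0.13941475982841234 0.007061294665774948 skew deg -0.8571793098940509 23.43461318119043
side 0.1400021101819609 0.009362489383627938 skew deg -0.3100856907644544 3.9198181779650936
both 0.13928748168090604 0.007604279549445873 skew deg -1.3303376873833128 33.15283196097947
17
c2.png
c3.png
c4.png
c5.png
c5b.png
c5t.png
crop.png
side1.png
sq17.png
top1.png
```

View pics/sq17.png

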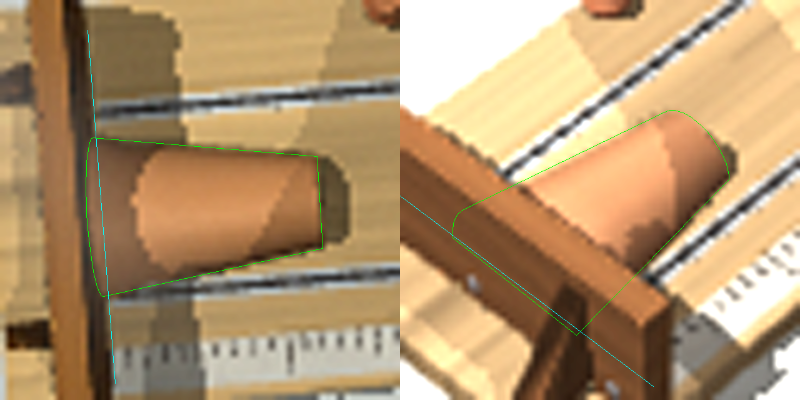

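The outline fits well, and the residual skew reads -0.3° to -1.3°, close to the measuring noise. As insurance I give one gentle nudge on the far side of the narrow end with closed fingertips, which can only close a gap at the far rim corner.

Emit:
{"op": "move_arm", "data": {
  "plan": [0,0,0,0.05,0.004,0,0,0,0,0,0.1,0.004,0,0,0,0,0,0.15,0.004,0,0,0,0,0,0.2,0.004,0,0,0,0,0,0.235,0.004,0.02,0,0,0,0,0.245,0.004,0.06,0,0,0,0,0.245,0.004,0.09,0,0,0,0,0.245,0.004,0.104,0,0,0,0,0.255,0.004,0.104,0,0,0,0,0.265,0.004,0.104,0,0,0,0,0.27,0.004,0.104,0]
}}

```text
clock: 13.35
position: [0.5064, 0.0949, 0.2062]
ee_rot: [0.674, 0.739, 0.001, 0.001]
ft_force: [-0.1, -0.1, 1.1]
grip_width: 0.003
grasp_force: 0.0
```

```bash
python3 go.py
```

```text
t 13.35 bx,by,ztip [ 0.0607 -0.0046  0.0328] yaw err deg 0.07455779907825744 F [-0.098  -0.1098  1.0542] grip 0.003 ext 0.1734
```

Emit:
{"op": "move_arm", "data": {
  "plan": [0,0,0,0.002,0,0,0,0,0,0,0.004,0,0,0,0,0,0,0.005,0,0,0,0,0,0,0.006,0,0,0]
}}

```text
clock: 13.85
position: [0.5056, 0.0995, 0.205]
ee_rot: [0.675, 0.738, -0.0, 0.0]
ft_force: [-0.6, 0.6, 0.2]
grip_width: 0.006
grasp_force: 0.0
```

Emit:
{"op": "move_arm", "data": {
  "plan": [0,0,0,0.001,0,0,0,0,0,0,0.001,0,0,0]
}}

```text
clock: 14.1
position: [0.5055, 0.1005, 0.205]
ee_rot: [0.675, 0.738, -0.0, 0.0]
ft_force: [-0.2, -1.3, -0.3]
grip_width: -0.001
grasp_force: 0.5
```

```bash
python3 go.py
```

```text
t 14.1 bx,by,ztip [ 0.0664 -0.0042  0.0316] yaw err deg 0.007929210295175062 F [-0.2405 -1.332  -0.349 ] grip -0.001 ext 0.1734
```

Emit:
{"op": "move_arm", "data": {
  "plan": [0,0,0,0.001,0,0,0,0,0,0,0.001,0,0,0]
}}

```text
clock: 14.35
position: [0.5055, 0.1008, 0.205]
ee_rot: [0.675, 0.738, -0.001, 0.0]
ft_force: [-0.5, -4.5, 2.0]
grip_width: 0.002
grasp_force: 2.5
```

Emit:
{"op": "move_arm", "data": {
  "plan": [0,0,0,0.001,0,0,0,0,0,0,0.001,0,0,0]
}}

```text
clock: 14.6
position: [0.5056, 0.101, 0.205]
ee_rot: [0.675, 0.738, -0.001, 0.001]
ft_force: [0.1, -8.6, 2.8]
grip_width: -0.002
grasp_force: 4.0
```

```bash
python3 go.py
```

```text
t 14.6 bx,by,ztip [ 0.0669 -0.0043  0.0316] yaw err deg -0.07939931785589242 F [ 0.113  -8.5992  2.7706] grip -0.002 ext 0.1734
```

Same stall position as before (bx 0.067), so the pot is flush. Back off and go behind the block.

Emit:
{"op": "move_arm", "data": {
  "plan": [0,0,0,-0.006,0,0,0,0,0,0,-0.025,0,0,0,0,0,0,-0.05,0,-0.04,0,0,0,0,-0.08,0,-0.08,0,0,0,0,-0.12,-0.004,-0.1,0.02,0,0,0,-0.17,-0.004,-0.1,0.02,0,0,0,-0.22,-0.004,-0.1,0.02,0,0,0,-0.255,-0.004,-0.1,0.02,0,0,0,-0.27,-0.004,-0.1,0.02,0,0,0,-0.27,-0.004,-0.1,0.02,0,0,0,-0.27,-0.004,-0.1,0.02]
}}

```text
clock: 15.98
position: [0.5258, -0.1647, 0.3051]
ee_rot: [0.674, 0.739, 0.0, -0.0]
ft_force: [-0.2, 0.5, -0.3]
grip_width: 0.236
grasp_force: 0.0
```

```bash
python3 go.py; python3 sq.py
```

```text
t 15.97 bx,by,ztip [-0.1995 -0.0006  0.1317] yaw err deg 0.1552765409372905 F [-0.2067  0.5299 -0.3329] grip 0.236 ext 0.1734
pot ratio 1.4343434343434343 board 1.1764705882352942 1597 645
pot ratio 1.453781512605042 board 1.1933333333333334 995 389
top 0.1395583012337648 0.007264368911547437 skew deg -0.6316482271416294 25.474660520080917
side 0.13930093458631884 0.009338423886888964 skew deg 0.16008101555537277 4.2553273438811505
both 0.13905351263292684 0.00800488106088893 skew deg -0.443098335562713 35.533199750029226
19
```

Skew is now within about half a degree. Descend behind the plate of the block.

Emit:
{"op": "move_arm", "data": {
  "plan": [0,0,0,0,0,0.03,0.02,0,0,0,0,0,0.06,0.02,0,0,0,0,0,0.084,0.02,0,0,0,0,0,0.084,0.02]
}}

```text
clock: 16.58
position: [0.525, -0.1655, 0.2198]
ee_rot: [0.674, 0.739, -0.0, -0.001]
ft_force: [-0.5, 0.7, 0.2]
grip_width: 0.233
grasp_force: 0.0
```

```bash
python3 go.py; python3 - <<'E'
from h import *
p=manip.camera("side"); save(p,"c6.png",(250,130,350,220),6)
E
```

```text
t 16.57 bx,by,ztip [-0.2003  0.0002  0.0464] yaw err deg 0.1078004692057025 F [-0.5374  0.671   0.2469] grip 0.233 ext 0.1734
```

View pics/c6.png

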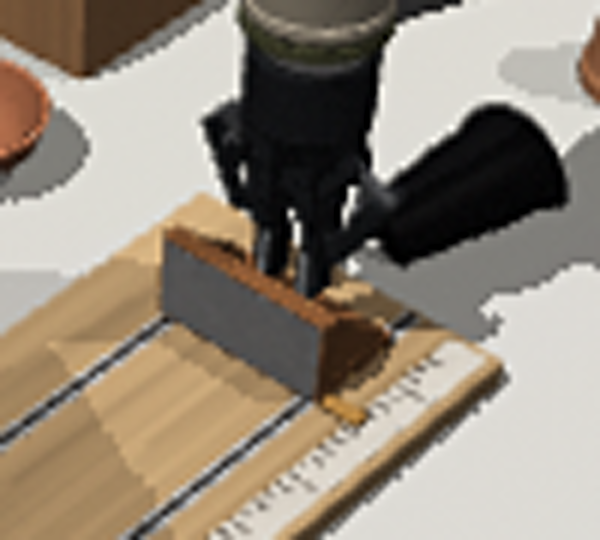

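Fingers stand between the gussets, behind the grey face plate (245,310), clear of it. Push the block, first to about 20 mm short of the pot.

Emit:
{"op": "move_arm", "data": {
  "plan": [0,0,0,0.012,0,0,0.02,0,0,0,0.02,0,0,0.02,0,0,0,0.028,0,0,0.02,0,0,0,0.038,0,0,0.02,0,0,0,0.05,0,0,0.02,0,0,0,0.064,0,0,0.02,0,0,0,0.078,0,0,0.02,0,0,0,0.092,0,0,0.02,0,0,0,0.106,0,0,0.02,0,0,0,0.118,0,0,0.02,0,0,0,0.126,0,0,0.02,0,0,0,0.13,0,0,0.02]
}}

```text
clock: 18.12
position: [0.5139, -0.0367, 0.221]
ee_rot: [0.674, 0.738, -0.0, -0.0]
ft_force: [2.1, -3.3, 1.2]
grip_width: 0.238
grasp_force: 1.3
```

Emit:
{"op": "move_arm", "data": {
  "plan": [0,0,0,0.008,0,0,0.02,0,0,0,0.018,0,0,0.02,0,0,0,0.03,0,0,0.02,0,0,0,0.042,0,0,0.02,0,0,0,0.054,0,0,0.02,0,0,0,0.066,0,0,0.02,0,0,0,0.078,0,0,0.02,0,0,0,0.088,0,0,0.02,0,0,0,0.096,0,0,0.02,0,0,0,0.1,0,0,0.02,0,0,0,0.1,0,0,0.02]
}}

```text
clock: 19.5
position: [0.5046, 0.063, 0.2209]
ee_rot: [0.674, 0.738, -0.0, -0.0]
ft_force: [-0.1, -0.6, -0.5]
grip_width: 0.236
grasp_force: 0.0
```

```bash
python3 go.py; python3 - <<'E'
from h import *
p=manip.camera("side"); save(p,"c7.png",(190,160,330,270),5)
E
```

```text
t 19.5 bx,by,ztip [0.0291 0.0001 0.0475] yaw err deg 0.052072655071300614 F [-0.1081 -0.5891 -0.5421] grip 0.236 ext 0.1734
```

Emit:
{"op": "move_arm", "data": {
  "plan": [0,0,0,0.005,0,0,0.02,0,0,0,0.01,0,0,0.02,0,0,0,0.014,0,0,0.02,0,0,0,0.017,0,0,0.02,0,0,0,0.019,0,0,0.02,0,0,0,0.019,0,0,0.02]
}}

```text
clock: 20.3
position: [0.5033, 0.0817, 0.2212]
ee_rot: [0.674, 0.738, 0.0, 0.0]
ft_force: [-1.4, -0.5, 0.6]
grip_width: 0.237
grasp_force: 0.4
```

Emit:
{"op": "move_arm", "data": {
  "plan": [0,0,0,0.001,0,0,0.02,0,0,0,0.002,0,0,0.02,0,0,0,0.002,0,0,0.02]
}}

```text
clock: 20.68
position: [0.5032, 0.0834, 0.2212]
ee_rot: [0.675, 0.738, 0.0, 0.0]
ft_force: [-0.2, -1.8, -0.1]
grip_width: 0.234
grasp_force: 1.0
```

```bash
python3 go.py
```

```text
t 20.68 bx,by,ztip [ 0.0496 -0.0003  0.0478] yaw err deg 0.01974830224150323 F [-0.2375 -1.7711 -0.0847] grip 0.234 ext 0.1734
```

Now 1 mm per call towards the predicted touch at 0.0527.

Emit:
{"op": "move_arm", "data": {
  "plan": [0,0,0,0.001,0,0,0.02,0,0,0,0.001,0,0,0.02]
}}

```text
clock: 20.92
position: [0.5031, 0.0844, 0.2212]
ee_rot: [0.675, 0.738, 0.0, 0.0]
ft_force: [0.8, -1.9, 0.5]
grip_width: 0.236
grasp_force: 1.0
```

Emit:
{"op": "move_arm", "data": {
  "plan": [0,0,0,0.001,0,0,0.02,0,0,0,0.001,0,0,0.02]
}}

```text
clock: 21.18
position: [0.503, 0.0855, 0.2212]
ee_rot: [0.675, 0.738, 0.0, 0.0]
ft_force: [1.6, -1.1, 1.1]
grip_width: 0.236
grasp_force: 1.0
```

Emit:
{"op": "move_arm", "data": {
  "plan": [0,0,0,0.001,0,0,0.02,0,0,0,0.001,0,0,0.02]
}}

```text
clock: 21.42
position: [0.5029, 0.0862, 0.2212]
ee_rot: [0.675, 0.738, -0.0, 0.0]
ft_force: [0.7, -4.1, 1.6]
grip_width: 0.232
grasp_force: 2.0
```

```bash
python3 go.py
```

```text
t 21.43 bx,by,ztip [ 0.0524 -0.0003  0.0478] yaw err deg 0.002786499663688537 F [ 0.7061 -4.1077  1.5989] grip 0.232 ext 0.1734
```

Emit:
{"op": "move_arm", "data": {
  "plan": [0,0,0,0.001,0,0,0.02,0,0,0,0.001,0,0,0.02]
}}

```text
clock: 21.68
position: [0.503, 0.0864, 0.2212]
ee_rot: [0.675, 0.738, -0.0, 0.001]
ft_force: [0.3, -7.8, 3.2]
grip_width: 0.234
grasp_force: 3.7
```

Stalled with the force rising at the predicted place, so the block touches the pot. Retreat straight back, then up.

Emit:
{"op": "move_arm", "data": {
  "plan": [0,0,0,-0.003,0,0,0.02,0,0,0,-0.01,0,0,0.02,0,0,0,-0.02,0,0,0.02,0,0,0,-0.022,0,-0.04,0.02,0,0,0,-0.022,0,-0.09,0.02,0,0,0,-0.06,0,-0.13,0.02,0,0,0,-0.12,0,-0.15,0.02,0,0,0,-0.18,0,-0.15,0.02,0,0,0,-0.23,0,-0.15,0.02,0,0,0,-0.25,0,-0.15,0.02,0,0,0,-0.25,0,-0.15,0.02]
}}

```text
clock: 23.05
position: [0.525, -0.1628, 0.3707]
ee_rot: [0.675, 0.737, 0.0, -0.0]
ft_force: [-1.2, 1.3, 0.5]
grip_width: 0.232
grasp_force: 0.0
```

```bash
python3 go.py; python3 look.py c8 | grep -v whorl; python3 - <<'E'
import cv2,numpy as np
a=cv2.imread("pics/c8.png");b=cv2.imread("pics/c8t.png");b=cv2.resize(b,(680,360))
cv2.imwrite("pics/c8b.png",np.vstack([a[200:500,:680],b[:300]]))
E
```

```text
t 23.05 bx,by,ztip [-0.1976  0.      0.1973] yaw err deg -0.1039269285134968 F [-1.1509  1.3316  0.4589] grip 0.232 ext 0.1734
t 23.05 bx,by,ztip [-0.1976  0.      0.1973] yaw err deg -0.1039269285134968 F [-1.1509  1.3316  0.4589] grip 0.232 ext 0.1734
top pot bx,by 0.14204532119366453 0.007356467296347577 skew deg 0.3660457054669131 cost 24.402998846597463
side pot bx,by 0.14208353060549822 0.008039165573014307 skew deg -1.7503953215917643 cost 20.610442137639367
block_face 0.85 [ 0.0781 -0.0023  0.0352]
block_back 0.96 [ 0.062  -0.0007  0.0556]
block_back 0.38 [ 0.0293 -0.1018  0.0203]
stop_face 0.78 [ 0.2061 -0.0061  0.0363]
half_pot_rim 0.68 [0.2003 0.0081 0.0335]
block_face 0.71 [0.0778 0.005  0.0348]
block_face 0.18 [ 0.0034  0.0038 -0.0039]
block_back 0.56 [ 0.0652 -0.0001  0.0582]
stop_face 0.71 [ 0.1999 -0.0003  0.0269]
stop_face 0.4 [0.1424 0.01   0.017 ]
half_pot_rim 0.89 [0.2035 0.0081 0.0359]
half_pot_base 0.66 [0.0734 0.0086 0.0303]
```

View pics/c8b.png

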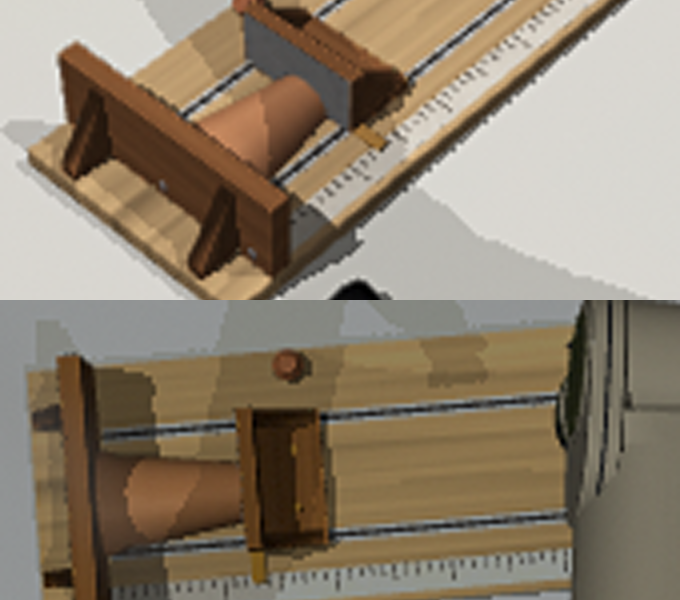

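The pot is flush at the upright (105,500), the block's face touches its narrow end (245,495), and the whorl (292,365) is unmoved. The robot is clear.

```bash
python3 -c "
from workcell import manip
print(manip.hand_in())"
```

```text
the job is handed in; nothing more can be done
None
```

The half pot stands flush against the fixed end, square to within about 0.5° by camera, the sliding block's face touches its narrow end, and the job was handed in at about 23 s of the 72 s; no verdict came back.

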